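Load a brass bar against the hidden stop of a hooded marking machine

ROBOT

A 6-joint arm with a two-finger parallel gripper is mounted at the origin on the work surface. World frame = base frame: x ahead of the robot, y to its left, z up, the work surface at z = 0. Lengths are in m, angles in rad, forces in N, time in s.
With the tool pointing down it reaches from about 0.325 to 0.9 m from the base axis. Payload 6.1 kg.
Tool frame: the origin (TCP) lies midway between the tips of the shut fingers; the grasp point (between the pads) lies 19 mm behind it; z points along the fingers, y is the line along which they close (so a half turn about z gives the same grasp; the last joint's range is limited). The gripper opens to 87 mm and grips with 3 to 60 N. Pads are 19 mm wide; open, the fingers measure 117 mm over their backs; the gripper's body (75 mm by 190 mm) begins 51 mm behind the grasp point.
Start: joints at [-1.295, 0.22, 1.526, -0, 1.395, -0.126], TCP at [0.244, -0.575, 0.223] pointing down, gripper open.
Joint ranges: [-2.98, 2.98], [-0.91, 2.08], [0.09, 2.57], [-1.24, 4.39], [0.2, 2.65], [-2.68, 2.68]. Speed limits (rad/s): [2.57, 2.57, 3.01, 3.14, 3.14, 3.14].

INTERFACE

Orientations are given as a unit quaternion [w, x, y, z].
In Python, from plant import r gives the robot as it stands. The module is installed in compiled form; this text tells all that it offers.
- The arm moves only by the shell command python3 -m jog 'ROWS' [FORCE]. ROWS is JSON, a list of rows, each a list of 3 entries, a list of its own where there are three numbers: the shift along the tool's x, y, z in cm, then the turn, a rotation vector about the tool's x, y, z in degrees, then the opening, from 0 (shut) to 1 (fully open). A call has 1 to 20 rows; each row shifts and turns the commanded pose from where the row before left it, along the tool's axes as they then stand; what a row does not reach is not made up. A row lasts 1/8 s, in which the tool goes at most 62.5 mm and 10.7 degrees, less where a joint would pass 70% of its speed; a pose out of reach is approached as far as the arm can. A call with a gripper value outside its range is refused whole. The fingers move at their own pace and stop on an object; FORCE is the grip in N (left out, the last holds). Time passes only in rows, so rows that do not move let the fingers close. It gives the time, the measured TCP pose, the force, the opening and the grip force at its end, in the units of the state.
- r.observe(): the state, without advancing time (a new reading comes with each control period).
- r.get_image(name): name is "scene" or "top" or "wrist"; returns a dict with "img" (420x560x3 uint8, red, green, blue), "K" (3x3 intrinsics, pixels), "position" and "orientation" of the camera in the world; the wrist camera has in their place "T_tool_cam" (4x4, takes a point from camera to tool coordinates, whose origin is the TCP and whose axes are the flange's). Camera axes: x right, y down, z forward; pixel columns grow to the right and rows downward; lengths in m; the calibration is good to about 2 mm. A picture is of the moment at which its call begins: read the wrist's pose just before it. There is no depth.
- r.job_done(): hands the job in; it is judged then, once.
Trained networks look in a picture, given as the dict that the camera call returned (one of the last four; its "shot" number tells which), for a name from the list of things; names that differ only in an ending like _2 or _b are one class to them, and where a whole thing is asked for, a point or a joint stands for the part that bears it (a point fixed in the world has none). Each returns a list of dicts, best first, with "conf" (0 to 1); they miss things now and then, are a little off and sometimes report something else, mostly with a low value. They report only what shows in the picture. A call takes as long as a camera call. They do not tell look-alikes from the thing itself.
- r.find_in(picture, name): "rect" ([left, top, width, height] in pixels, round what is visible of it).
- r.cut_out(picture, name): "mask" (420x560 bool, what is visible of it) and "rect" ([left, top, width, height] in pixels, round what is visible of it).
The state is a dict: "time_s": time; "joints": joint angles; "dq": joint speeds; "effort": joint torques, N m; "ee_pos": TCP position; "orientation": TCP orientation; "wrist_force": force on the tool from outside, world axes, zero at the start; "wrist_torque": the same for the moment, N m; "grip_width": opening from 0.0 (shut) to 1.0 (fully open); "grasp_force": force on a finger pad.
Only numpy, scipy, OpenCV 4.12 (cv2) and the standard library are available. Lean on these libraries where they do the work, as an engineer would, in place of code of your own. Each camera call takes 0.05 s, during which the arm holds its last target. There are 200 camera calls.

TASK

Lay the brass bar flat on the marking machine's bed, push it sideways against the fence, then slide it along the fence under the hood until it has pressed the hidden sprung stop in as far as it goes and comes up solid. Feel for the stop without ramming it, leave the bar there flush with the fence, and leave the hammer and the two steel plugs alone.

Things in the scene. Friction and masses are not known exactly. Their poses are not given: they have to be found in the camera images.
- bar: Plain rectangular brass bar, 120 long (its x) x 40 wide (its y) x 18 mm thick (its z), about 0.7 kg, lying flat on the bench left or right of the machine. Origin: centre of its underside. Its ends are alike.
- bar_center (a point): The middle of the brass bar, 9 mm above the origin of bar; same axes.
- machine: Grey hooded marking machine, fixed; place and yaw differ each time. Origin: on the bench under the middle of the hood's front lip; x points into the hood (away from the robot), y left, z up. Its bed is a flat, slick polished steel plate, x -190 to +200, y -75 to +75, top at z 10 mm, with a fence strip along its left side.
- fence_line (a point): Point at the foot of the fence's inner face, on the bed, 60 mm before the hood (machine x -60, y +45, z 10 mm); machine's axes. The fence runs the bed's whole length, 14 mm high; a bar flush with it has its middle at machine y +25 mm.
- hood_lip (a point): Middle of the lower edge of the hood's front lip (machine x 0, y 0, z 118 mm); machine's axes. The roof runs from here 210 mm back, 260 mm wide, 32 mm thick; side walls start 40 mm back, inner faces at y -118 and +118. A vertical gripper strikes it before the bar is home: lean the tool back to the robot 30 to 45 degrees, tips reaching under.
- throat (a point): Middle of the slot's foot in the upright throat plate inside the hood (machine x 52, y +17.5, z 10 mm; plate 6 mm thick). The slot reaches from the fence to y -10 and up to z 40 mm. The stop is behind it, unseen, at a different depth each time: the bar is home with its rear end between 4 mm before the lip and 20 mm under it.
- stop_pin (a joint): The hidden sprung stop inside the machine, a flat steel plunger that moves in along the machine's x: 0 m = untouched, 0.008 m = pressed fully in, where it is solid. The spring is weak (about 0.8 N); the bar's own friction on the bed holds it in. It says nothing of where the stop stands.
- hammer: Bystander: hammer with wooden handle, 200 mm long, on the side of the machine where the bar is not. Origin at its middle, on the underside.
- dent_plug_a: Bystander: barrel-shaped steel plug standing on end, 52 mm across, 68 mm high. Origin: centre of its foot.
- dent_plug_b: Bystander: a second plug like it.
Things that resemble listed ones, but are neither listed nor needed, are in the scene too. There is more than one size of the bar; the job needs the middle-sized.

How it is judged:
By the outcome, as a careful person would: the job done as asked, in the order asked, and still so for the second after the job is handed in, with the robot touching nothing.
It also fails if it takes over 72 s, if anything falls off the work surface, if the arm or the gripper's body presses on something with over 40 N, if the wrist force passes 120 N, or if a joint passes its speed limit or range.

## Working session

There is one attempt and no reset: what is moved stays moved. The work goes in short steps, Python scripts to look and compute and a shell command to move; the robot and the scene stay as the last step left them, time stands still between calls to the robot, and variables do not carry over. Pictures are saved under pics/ and viewed, at most 10 in all, crops included, and the job is handed in when it is done.

```bash
mkdir -p pics
cat > h.py <<'E'
import numpy as np, cv2
from scipy.spatial.transform import Rotation as R
from plant import r
def q2R(q): return R.from_quat([q[1],q[2],q[3],q[0]]).as_matrix()
def ray(p,uv,z):
    K=np.array(p["K"]);Rm=q2R(p["orientation"]);c=np.array(p["position"])
    d=Rm@np.linalg.inv(K)@np.array([uv[0],uv[1],1.0])
    return c+d*(z-c[2])/d[2]
def proj(p,X):
    Rm=q2R(p["orientation"]);x=np.array(p["K"])@(Rm.T@(np.array(X)-np.array(p["position"])))
    return x[:2]/x[2]
E
python3 - <<'E'
from h import *
for n in ("top","scene"):
    p=r.get_image(n); cv2.imwrite(f"pics/{n}0.png",p["img"][:,:,::-1])
    np.savez(f"pics/{n}0.npz",**{k:np.array(p[k]) for k in("img","K","position","orientation")})
    print(n,p["position"],p["orientation"],p["K"][0])
    for o in("bar","machine","hammer","dent_plug_a"):
        for d in r.cut_out(p,o):
            m=d["mask"].astype(np.uint8); 
            c=max(cv2.findContours(m,0,2)[0],key=cv2.contourArea)
            z={"bar":.018,"machine":.15,"hammer":.02,"dent_plug_a":.068}[o]
            b=cv2.boxPoints(cv2.minAreaRect(c)); W=np.array([ray(p,x,z)[:2] for x in b])
            print(n,o,round(d["conf"],2),np.round(d["rect"]),W.round(3).tolist())
E
```

```text
top [ 0.40453907 -0.00545745  1.15053758] [-0.02834542  0.71339032 -0.69931792  0.03500333] [469.60698329   0.         285.8960421 ]
top bar 0.68 [144. 108.  21.  25.] [[0.684, 0.338], [0.739, 0.341], [0.74, 0.287], [0.685, 0.285]]
top bar 0.57 [367. 210.  41.  48.] [[0.403, -0.213], [0.508, -0.272], [0.487, -0.311], [0.382, -0.253]]
top bar 0.57 [403. 288.  29.  65.] [[0.318, -0.298], [0.323, -0.359], [0.161, -0.368], [0.156, -0.309]]
top machine 0.89 [222.  47. 121. 188.] [[0.842, 0.131], [0.848, -0.133], [0.44, -0.137], [0.435, 0.119]]
top hammer 0.9 [152. 159.  40.  86.] [[0.591, 0.314], [0.623, 0.227], [0.432, 0.156], [0.401, 0.242]]
top hammer 0.31 [224.  48. 120. 182.] [[0.896, 0.147], [0.903, -0.147], [0.447, -0.151], [0.441, 0.132]]
top dent_plug_a 0.8 [413. 112.  24.  19.] [[0.698, -0.301], [0.738, -0.34], [0.705, -0.373], [0.665, -0.334]]
top dent_plug_a 0.59 [142. 108.  22.  24.] [[0.724, 0.328], [0.726, 0.274], [0.673, 0.272], [0.672, 0.326]]
scene [ 0.51624946 -0.34736754  1.10257685] [-0.15044147  0.98853612  0.01274966  0.00107044] [443.80397424   0.         272.37405295]
scene bar 0.7 [209. 350.  41.  30.] [[0.383, -0.413], [0.456, -0.363], [0.474, -0.387], [0.401, -0.437]]
scene bar 0.64 [118. 324.  68.  26.] [[0.154, -0.317], [0.32, -0.306], [0.326, -0.359], [0.163, -0.369]]
scene bar 0.59 [215. 288.  52.  42.] [[0.385, -0.254], [0.409, -0.217], [0.511, -0.285], [0.487, -0.32]]
scene machine 0.77 [248. 138. 170. 122.] [[0.448, 0.113], [0.862, 0.125], [0.84, -0.162], [0.46, -0.172]]
scene hammer 0.67 [239. 100.  74.  28.] [[0.409, 0.29], [0.611, 0.304], [0.614, 0.211], [0.417, 0.198]]
scene dent_plug_a 0.66 [336.  84.  19.  26.] [[0.678, 0.315], [0.724, 0.316], [0.722, 0.25], [0.677, 0.249]]
```

View pics/top0.png

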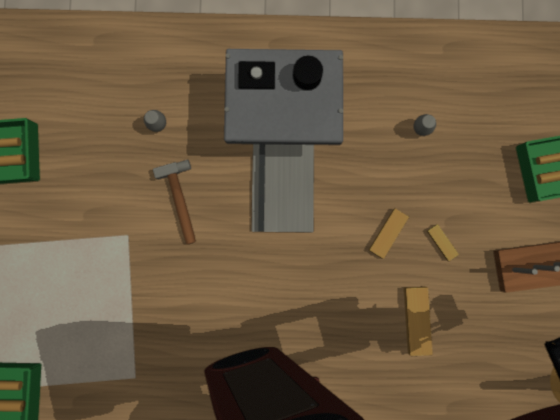

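View pics/scene0.png

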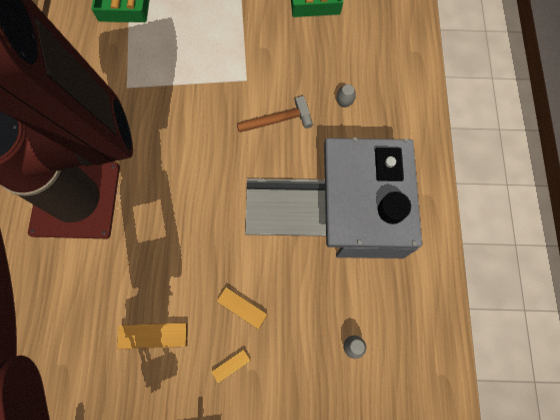

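Three bars in the top view: (388,233) about 121x43 mm, (443,242) about 88x30 mm, (418,321) about 162x55 mm. The first fits 120x40 and is the middle-sized one. I'll confirm it in an enlarged crop and measure the machine corners there.

Run:
```python
import cv2
a=cv2.imread("pics/top0.png")[40:265,215:465]; b=cv2.imread("pics/scene0.png")[130:380,205:425]
cv2.imwrite("pics/c1.png",cv2.resize(a,None,fx=2.6,fy=2.6,interpolation=2))
cv2.imwrite("pics/c2.png",cv2.resize(b,None,fx=2.4,fy=2.4,interpolation=2))
```

```text
(no output)
```

View pics/c1.png

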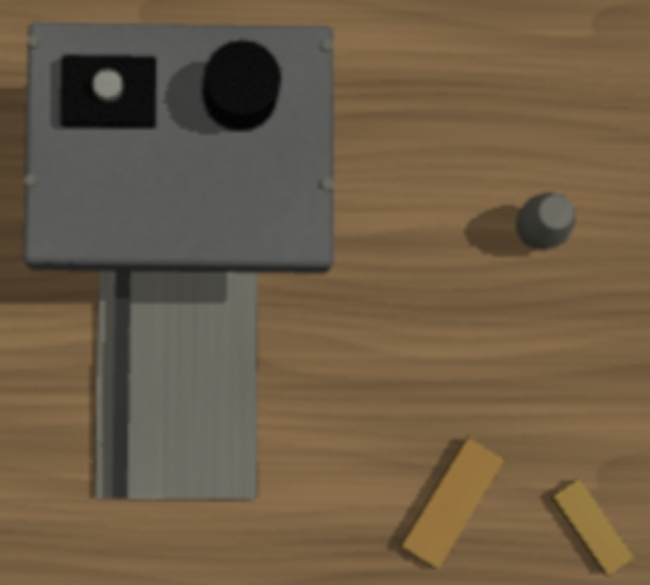

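View pics/c2.png

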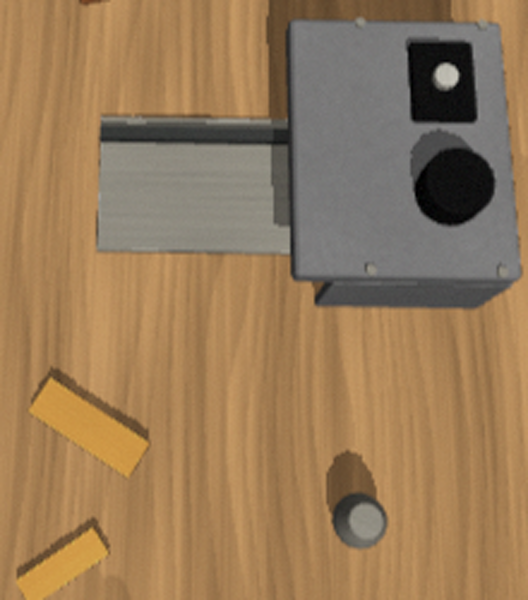

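The crop confirms the bar: the mid-sized one with its top face at crop (403..503, 437..568), larger than the one at (590,525). The fence is on the bed's left (dark strip). Now fitting the poses.

```bash
cat > fit.py <<'E'
from h import *
from scipy.optimize import least_squares as LS
P={n:dict(np.load(f"pics/{n}0.npz")) for n in("top","scene")}
f1=lambda l:[np.array(x)/2.6+[215,40]-.3 for x in l]
f2=lambda l:[np.array(x)/2.4+[205,130]-.3 for x in l]
def pose(v,X):
    c,s=np.cos(v[2]),np.sin(v[2]); return [v[0]+c*X[0]-s*X[1],v[1]+s*X[0]+c*X[1],X[2]]
def fit(obs,v0):
    def e(v): return np.concatenate([proj(P[n],pose(v,X))-uv for n,X,uv in obs])
    for w in("top","scene"):
        o=[x for x in obs if x[0]==w]
        g=LS(lambda v:np.concatenate([proj(P[n],pose(v,X))-uv for n,X,uv in o]),v0); print(" ",w,g.x.round(4),np.abs(g.fun).max().round(2))
    g=LS(e,v0,loss="soft_l1"); print(g.x.round(4),g.fun.round(1)); return g.x
z=.15
M=[(210,130,150),(210,-130,150),(0,-130,150),(0,130,150),(-190,-75,10)]
M=[np.array(m)/1000 for m in M]
ob=list(zip(["top"]*5,M,f1([(28,24),(332,28),(330,266),(27,264),(256,498)])))
ob+=list(zip(["scene"]*6,[M[3],M[0],M[1],M[2],M[4],np.array([-.19,.045,.01])],f2([(290,22),(498,24),(519,277),(295,279),(97,249),(101,141)])))
m=fit(ob,[.64,0,0])
B=[np.array(b)/1000 for b in[(60,20,18),(60,-20,18),(-60,-20,18),(-60,20,18)]]
ob=list(zip(["top"]*4,[B[3],B[0],B[1],B[2]],f1([(403,546),(437,568),(503,460),(469,437)])))
ob=[]
t=f1([(437,568),(503,460),(469,437),(403,546)]); s=f2([(31,409),(131,475),(148,442),(50,377)])
# order: near-robot-right, far-right, far-left, near-left
B=[B[3],B[0],B[1],B[2]]
# yaw ~ -30deg: +x end far; +y left side
order=[(-60,-20,18),(60,-20,18),(60,20,18),(-60,20,18)]
B=[np.array(b)/1000 for b in order]
ob=list(zip(["top"]*4,B,t))+list(zip(["scene"]*4,B,[s[0],s[1],s[2],s[3]]))
for q in (t,s): print([ray(P["top"] if q is t else P["scene"],u,.018)[:2].round(3).tolist() for u in q])
b=fit(ob,[.445,-.26,-.5])
np.savez("poses.npz",m=m,b=b)
E
python3 fit.py; python3 -c "
from h import *
o=r.observe();print(o['ee_pos'],q2R(o['orientation']).round(3).tolist(),o['grip_width'],o['wrist_force'])"
```

```text
top [ 0.6336 -0.0058  0.0133] 1.84
  scene [ 0.6348 -0.0093  0.0071] 1.78
[ 0.6346 -0.0071  0.0122] [ 0.2 -1.5  1.2 -1.7  2.3  0.3 -1.2 -0.1  0.7  0.8 -1.2 -2.6  0.9 -2.2
  1.8  0.3 -0.7 -1.8 -0.7  0.1 -0.9  0.3]
[[0.386, -0.25], [0.487, -0.312], [0.508, -0.28], [0.405, -0.219]]
[[0.389, -0.252], [0.491, -0.313], [0.507, -0.281], [0.406, -0.22]]
  top [ 0.4466 -0.2653 -0.5451] 0.71
  scene [ 0.4482 -0.2662 -0.537 ] 1.38
[ 0.4472 -0.2658 -0.5417] [ 0.7  0.2  0.8 -0.5 -0.2 -0.4 -0.4 -0.3 -1.5  0.1 -1.1  0.4  0.9 -0.5
  0.  -0.8]
[ 0.24440211 -0.575217    0.22251126] [[0.92, 0.391, -0.0], [0.391, -0.92, 0.0], [0.0, -0.0, -1.0]] 1.0074564028269015 [-0.25547594  0.20426196  0.07173703]
```

```bash
python3 -m jog '[[[3.0,-2.0,0.6],[0,0,0],1],[[3.1,-2.06,1],[0,0,0],1],[[3.1,-2.06,1],[0,0,0],1],[[3.1,-2.06,1],[0,0,0],1],[[3.1,-2.06,1],[0,0,0],1],[[3.1,-2.06,1],[0,0,0],1],[[3.1,-2.06,1],[0,0,0],1],[[3.1,-2.06,1],[0,0,0],1],[[3.1,-2.06,0.5],[0,0,0],1],[[2.9,-2.0,0],[0,0,0],1],[[0,0,0],[0,0,9],1],[[0,0,0],[0,0,9],1],[[0,0,0],[0,0,9],1],[[0,0,0],[0,0,9],1],[[0,0,0],[0,0,9],1],[[0,0,0],[0,0,9],1],[[0,0,0],[0,0,0],1],[[0,0,0],[0,0,0],1]]' 40
cat > wr.py <<'E'
from h import *
def wrist(name):
    o=r.observe(); p=r.get_image("wrist"); T=np.eye(4); T[:3,:3]=q2R(o["orientation"]); T[:3,3]=o["ee_pos"]
    W=T@np.array(p["T_tool_cam"]); q=R.from_matrix(W[:3,:3]).as_quat()
    p["position"]=W[:3,3]; p["orientation"]=[q[3],*q[:3]]
    cv2.imwrite(f"pics/{name}.png",p["img"][:,:,::-1])
    np.savez(f"pics/{name}.npz",**{k:np.array(p[k]) for k in("img","K","position","orientation")})
    return o,p
E
python3 - <<'E'
from wr import *
o,p=wrist("w1"); print(o["ee_pos"],q2R(o["orientation"]).round(3).tolist(),o["joints"].__repr__(),np.array(p["T_tool_cam"]).round(3).tolist())
for d in r.cut_out(p,"bar"):
    m=d["mask"].astype(np.uint8); c=max(cv2.findContours(m,0,2)[0],key=cv2.contourArea)
    b=cv2.boxPoints(cv2.minAreaRect(c)); W=np.array([ray(p,x,.018)[:2] for x in b]); print(d["conf"],d["rect"],W.round(4).tolist(),W.mean(0).round(4))
    e=W[1]-W[0];f=W[2]-W[1]; e=e if np.hypot(*e)>np.hypot(*f) else f; print(np.degrees(np.arctan2(e[1],e[0])))
E
```

```text
time_s: 2.75
ee_pos: [0.4469, -0.2667, 0.1416]
orientation: [0.0, 0.964, -0.266, 0.0]
wrist_force: [-0.6, -0.3, 0.6]
grip_width: 0.996
grasp_force: 0.0
[ 0.44691026 -0.26668696  0.14161491] [[0.859, -0.512, 0.0], [-0.512, -0.859, -0.0], [0.0, 0.0, -1.0]] array([-6.89622320e-01,  4.46100744e-02,  1.87817167e+00, -1.71100606e-06,
        1.21865560e+00,  1.41879148e+00]) [[-0.0, -0.955, -0.295, 0.081], [1.0, -0.0, 0.0, -0.001], [-0.0, -0.295, 0.955, -0.163], [0.0, 0.0, 0.0, 1.0]]
0.9 [369.2, 99.5, 109.6, 70.5] [[0.4585, -0.3575], [0.4758, -0.3812], [0.4016, -0.4333], [0.3812, -0.4102]] [ 0.4293 -0.3955]
-144.94194276488227
0.81 [258.2, 125.1, 50.3, 133.7] [[0.5095, -0.2805], [0.4894, -0.3141], [0.3841, -0.2542], [0.4067, -0.2163]] [ 0.4474 -0.2663]
150.37855414674434
0.69 [405.0, 252.2, 39.3, 36.3] [[0.3292, -0.3298], [0.3382, -0.3509], [0.2947, -0.3643], [0.2847, -0.3428]] [ 0.3117 -0.347 ]
-162.86602635672426
```

View pics/w1.png

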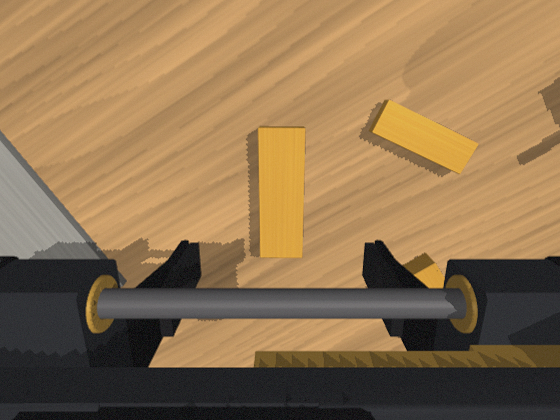

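The wrist view shows the bar at (281,192), aligned and centred between the fingers. Descending and gripping.

```bash
python3 -m jog '[[[0,0,3.5],[0,0,0],1],[[0,0,3.5],[0,0,0],1],[[0,0,3.5],[0,0,0],1],[[0,0,2.0],[0,0,0],1],[[0,0,0.8],[0,0,0],1],[[0,0,0.3],[0,0,0],1],[[0,0,0],[0,0,0],1],[[0,0,0],[0,0,0],0.3],[[0,0,0],[0,0,0],0.3],[[0,0,0],[0,0,0],0.3],[[0,0,0],[0,0,0],0.3],[[0,0,0],[0,0,0],0.3]]' 40
```

```text
time_s: 4.35
ee_pos: [0.4469, -0.2667, 0.0056]
orientation: [-0.0, 0.964, -0.267, 0.0]
wrist_force: [0.0, 0.3, 0.4]
grip_width: 0.517
grasp_force: 0.0
```

```bash
python3 -m jog '[[[0,0,0],[0,0,0],0.3],[[0,0,0],[0,0,0],0.3],[[0,0,0],[0,0,0],0.3],[[0,0,-2],[0,0,0],0.3],[[0,0,-3],[0,0,0],0.3],[[0,0,-3],[0,0,0],0.3],[[0,0,0],[0,0,0],0.3]]'
python3 - <<'E'
from h import *
m=np.load("poses.npz")["m"]; o=r.observe(); Rt=q2R(o["orientation"]); c,s=np.cos(m[2]),np.sin(m[2])
t=np.array([m[0]-.1*c+.012*s,m[1]-.1*s-.012*c,.09]); print(t,((t-o["ee_pos"])@Rt*100).round(2),o["ee_pos"],o["grip_width"])
E
```

```text
time_s: 5.22
ee_pos: [0.4478, -0.2675, 0.0867]
orientation: [0.001, 0.964, -0.267, 0.002]
wrist_force: [0.1, -0.3, -7.3]
grip_width: 0.454
grasp_force: 40.0
[ 0.5347952  -0.02031161  0.09      ] [ -5.27 -25.67  -0.36] [ 0.44781549 -0.26751864  0.08672642] 0.4542336859534142
```

```bash
python3 -m jog '[[[0,0,0],[0,0,-7.9],0.3],[[0,0,0],[0,0,-7.9],0.3],[[0,0,0],[0,0,-7.9],0.3],[[0,0,0],[0,0,-7.9],0.3],[[1.2,-3.2,0],[0,0,0],0.3],[[1.5,-4.1,0],[0,0,0],0.3],[[1.5,-4.1,0],[0,0,0],0.3],[[1.5,-4.1,0],[0,0,0],0.3],[[1.5,-4.1,0],[0,0,0],0.3],[[1.5,-4.1,0],[0,0,0],0.3],[[0.3,-0.9,0],[0,0,0],0.3],[[0,0,0],[0,0,0],0.3]]'
python3 - <<'E'
from wr import *
for f in ("w2",): o,p=wrist(f)
p=r.get_image("scene"); cv2.imwrite("pics/scene2.png",p["img"][:,:,::-1])
a=cv2.imread("pics/w2.png"); b=cv2.resize(p["img"][120:270,225:375,::-1],(400,400),interpolation=2)
q=np.zeros((420,800,3),np.uint8); q[:,:400]=a[:,80:480]; q[:400,400:]=b; cv2.imwrite("pics/c3.png",q)
print(o["ee_pos"],o["orientation"])
E
```

```text
time_s: 6.72
ee_pos: [0.5327, -0.0191, 0.0834]
orientation: [-0.0, 1.0, 0.006, -0.002]
wrist_force: [0.1, -0.4, -7.7]
grip_width: 0.456
grasp_force: 40.0
[ 0.5326686  -0.01910149  0.08335879] [-1.42391481e-04  9.99978882e-01  6.23191163e-03 -1.83802940e-03]
```

View pics/c3.png

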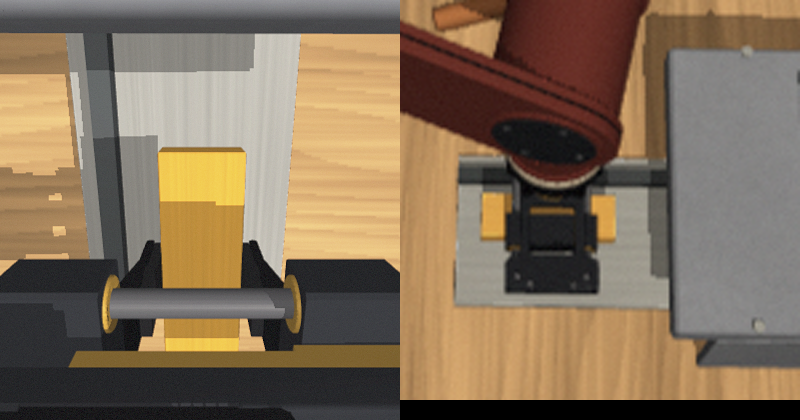

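The bar is held over the bed, right of the fence (fence foot ~ (190,35)-(206,240), bed's right edge ~ (380,35)-(364,240) in the full wrist image). I'll refine the machine's y and yaw from those edges.

Run:
```python
from h import *
p=dict(np.load("pics/w2.npz")); m=np.load("poses.npz")["m"]
g=cv2.GaussianBlur(cv2.cvtColor(p["img"],cv2.COLOR_RGB2GRAY),(5,3),0).astype(float)
def edge(lo,hi,rows,sgn):
    pts=[]
    for v in rows:
        x0=int(lo(v)); d=sgn*np.gradient(g[v])[x0:int(hi(v))]; pts.append(ray(p,(x0+d.argmax(),v),.01)[:2])
    pts=np.array(pts); k,c=np.polyfit(pts[:,0],pts[:,1],1); e=pts[:,1]-k*pts[:,0]-c; ok=abs(e)<.003
    k,c=np.polyfit(pts[ok,0],pts[ok,1],1); return k,k*.55+c,ok.sum(),pts[ok,0].min(),pts[ok,0].max()
# fence foot, right edge of dark strip : dark->bright
f=edge(lambda v:182+(v-35)*.08,lambda v:204+(v-35)*.08,range(45,225,4),1)
b=edge(lambda v:368-(v-35)*.08,lambda v:392-(v-35)*.08,range(45,250,4),0) if 0 else None
hsv=cv2.cvtColor(p["img"],cv2.COLOR_RGB2HSV)[:,:,1].astype(float); hsv=cv2.GaussianBlur(hsv,(5,3),0); g=hsv
b=edge(lambda v:366-(v-35)*.08,lambda v:396-(v-35)*.08,range(45,245,4),1)
y=lambda k,Y:(m[1]+ (0.55-m[0])*k+Y)
print("fence",f,"pred y",y(np.tan(m[2]),.045)); print("right",b,"pred",y(np.tan(m[2]),-.075))
```

```text
fence (np.float64(0.010459452417233605), np.float64(0.0391153960214813), np.int64(45), np.float64(0.5263148607234439), np.float64(0.6467099722017202)) pred y 0.036874234324453345
right (np.float64(0.011007288702322248), np.float64(-0.08092503974510117), np.int64(50), np.float64(0.5115047041549121), np.float64(0.6481792552746127)) pred -0.08312576567554665
```

```bash
python3 -m jog '[[[0,0,2.5],[0,0,0],0.3],[[0,0,2.5],[0,0,0],0.3],[[0,0,1],[0,0,0],0.3],[[0,0,0.3],[0,0,0],0.3],[[0,0,0.2],[0,0,0],0.3],[[0,0,0],[0,0,0],0.3]]'
```

```text
time_s: 7.58
ee_pos: [0.5349, -0.0199, 0.0214]
orientation: [0.0, 1.0, 0.005, 0.001]
wrist_force: [-0.4, 0.2, -7.5]
grip_width: 0.452
grasp_force: 40.0
```

```bash
python3 -m jog '[[[0,0,0.3],[0,0,0],0.3],[[0,0,0.1],[0,0,0],0.3],[[0,0,0.1],[0,0,0],0.3],[[0,0,0],[0,0,0],0.3]]'
```

```text
time_s: 8.07
ee_pos: [0.5342, -0.0197, 0.0156]
orientation: [0.0, 1.0, 0.005, 0.0]
wrist_force: [-0.2, 0.2, -7.6]
grip_width: 0.453
grasp_force: 40.0
```

```bash
python3 -m jog '[[[0,0,0.05],[0,0,0],0.3],[[0,0,0.05],[0,0,0],0.3],[[0,0,0],[0,0,0],0.3]]'
```

```text
time_s: 8.45
ee_pos: [0.5343, -0.0197, 0.0155]
orientation: [0.0, 1.0, 0.006, -0.0]
wrist_force: [-5.1, 0.2, 5.2]
grip_width: 0.453
grasp_force: 40.0
```

```bash
python3 -m jog '[[[0,0,0],[0,0,0],0.62],[[0,0,0],[0,0,0],0.62],[[0,0,0],[0,0,0],0.62],[[0,0,-0.5],[0,0,0],0.62],[[0,0,-2.5],[0,0,0],0.62],[[0,0,-2.5],[0,0,0],0.3],[[0,0,0],[0,0,0],0],[[0,2.3,0],[0,0,0],0],[[0,2.5,0],[0,0,0],0],[[0,0,0],[0,0,0],0],[[0,0,0],[0,0,0],0],[[0,0,0],[0,0,0],0],[[0,0,0],[0,0,0],0],[[0,0,0],[0,0,0],0]]' 10
python3 - <<'E'
from wr import *
o,p=wrist("w3"); print(o["ee_pos"])
d=[d for d in r.cut_out(p,"bar")]
for d in d:
    m=d["mask"].astype(np.uint8); c=max(cv2.findContours(m,0,2)[0],key=cv2.contourArea)
    W=np.array([ray(p,x,.028)[:2] for x in cv2.boxPoints(cv2.minAreaRect(c))]); print(d["conf"],d["rect"],W.round(4).tolist())
E
```

```text
time_s: 10.2
ee_pos: [0.5348, -0.0673, 0.0696]
orientation: [-0.0, 1.0, 0.006, 0.0]
wrist_force: [0.2, -0.5, 0.8]
grip_width: 0.004
grasp_force: 0.0
[ 0.53475405 -0.06731078  0.0695505 ]
0.6 [170.1, 134.1, 75.4, 126.1] [[0.595, 0.001], [0.5969, -0.0405], [0.5145, -0.0413], [0.5122, 0.0053]]
```

View pics/w3.png

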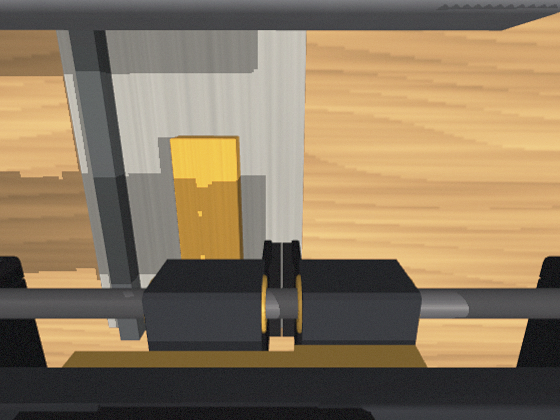

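The bar lies flat at (205,200), its left edge well off the fence. The shut fingers at (283,270) are clear on its right. Lowering and starting the side push.

```bash
python3 -m jog '[[[0,0,2.5],[0,0,0],0],[[0,0,2],[0,0,0],0],[[0,0,0.8],[0,0,0],0],[[0,0,0],[0,0,0],0],[[0,-0.4,0],[0,0,0],0],[[0,-0.4,0],[0,0,0],0],[[0,-0.3,0],[0,0,0],0],[[0,-0.3,0],[0,0,0],0],[[0,-0.3,0],[0,0,0],0],[[0,-0.3,0],[0,0,0],0],[[0,-0.3,0],[0,0,0],0],[[0,-0.3,0],[0,0,0],0],[[0,-0.3,0],[0,0,0],0],[[0,-0.3,0],[0,0,0],0],[[0,-0.3,0],[0,0,0],0],[[0,-0.3,0],[0,0,0],0],[[0,-0.2,0],[0,0,0],0],[[0,0,0],[0,0,0],0]]'
```

```text
time_s: 12.55
ee_pos: [0.5343, -0.0273, 0.0166]
orientation: [-0.0, 1.0, 0.005, -0.0]
wrist_force: [-0.4, -1.4, 0.4]
grip_width: 0.004
grasp_force: 0.7
```

```bash
python3 -m jog '[[[0,-0.2,0],[0,0,0],0],[[0,-0.2,0],[0,0,0],0],[[0,-0.2,0],[0,0,0],0],[[0,-0.2,0],[0,0,0],0],[[0,-0.1,0],[0,0,0],0],[[0,0,0],[0,0,0],0]]'
```

```text
time_s: 13.3
ee_pos: [0.5342, -0.0185, 0.0166]
orientation: [-0.0, 1.0, 0.005, 0.0]
wrist_force: [0.4, -2.3, 0.7]
grip_width: 0.007
grasp_force: 1.2
```

```bash
python3 -m jog '[[[0,-0.1,0],[0,0,0],0],[[0,-0.1,0],[0,0,0],0],[[0,-0.1,0],[0,0,0],0],[[0,0,0],[0,0,0],0]]'
```

```text
time_s: 13.8
ee_pos: [0.5342, -0.0156, 0.0166]
orientation: [-0.0, 1.0, 0.005, 0.0]
wrist_force: [-0.4, -3.6, 0.8]
grip_width: 0.003
grasp_force: 1.5
```

```bash
python3 -m jog '[[[0,-0.1,0],[0,0,0],0],[[0,-0.1,0],[0,0,0],0],[[0,0,0],[0,0,0],0]]'
```

```text
time_s: 14.18
ee_pos: [0.5341, -0.0136, 0.0165]
orientation: [-0.0, 1.0, 0.005, -0.0]
wrist_force: [0.3, -2.0, 1.8]
grip_width: 0.006
grasp_force: 1.6
```

```bash
python3 -m jog '[[[0,-0.1,0],[0,0,0],0],[[0,-0.1,0],[0,0,0],0],[[0,0,0],[0,0,0],0]]'
```

```text
time_s: 14.55
ee_pos: [0.5341, -0.0116, 0.0165]
orientation: [-0.0, 1.0, 0.005, -0.0]
wrist_force: [-0.7, -2.3, -0.0]
grip_width: -0.001
grasp_force: 1.6
```

```bash
python3 -m jog '[[[0,-0.1,0],[0,0,0],0],[[0,-0.1,0],[0,0,0],0],[[0,0,0],[0,0,0],0]]'
```

```text
time_s: 14.92
ee_pos: [0.5341, -0.011, 0.0166]
orientation: [0.001, 1.0, 0.006, 0.0]
wrist_force: [0.3, -9.4, -0.2]
grip_width: 0.009
grasp_force: 4.6
```

```bash
python3 -m jog '[[[0,-0.1,0],[0,0,0],0],[[0,-0.1,0],[0,0,0],0],[[0,0,0],[0,0,0],0]]'
```

```text
time_s: 15.3
ee_pos: [0.5341, -0.0109, 0.0166]
orientation: [0.003, 1.0, 0.006, -0.0]
wrist_force: [-1.3, -16.6, -0.1]
grip_width: 0.007
grasp_force: 8.5
```

The bar is flush with the fence and came up solid at 16 N. Backing off, rising, moving behind the bar and leaning back 40°.

```bash
python3 -m jog '[[[0,0.6,0],[0,0,0],0],[[0,0.2,-0.3],[0,0,0],0],[[0,0,-2.5],[0,0,0],0],[[0,0,-2.5],[0,0,0],0],[[-3.5,-1.2,0],[0,0,0],0],[[-3.5,-1.2,0],[0,0,0],0],[[-2,-1,0],[0,0,0],0],[[0,0,0],[0,10,0],0],[[0,0,0],[0,10,0],0],[[0,0,0],[0,10,0],0],[[0,0,0],[0,10,0],0],[[0,0,0],[0,0,0],0],[[0,0,0],[0,0,0],0]]'
python3 - <<'E'
from wr import *
o,p=wrist("w4"); print(o["ee_pos"],o["joints"]); print(R.from_matrix(q2R(o["orientation"])).as_matrix().round(3))
for d in r.cut_out(p,"bar"): print(d["conf"],d["rect"])
E
```

```text
time_s: 16.92
ee_pos: [0.4823, 0.0209, 0.0727]
orientation: [-0.002, 0.946, 0.005, 0.325]
wrist_force: [-0.9, 0.5, 0.7]
grip_width: 0.001
grasp_force: 0.0
[0.48234334 0.02085201 0.07269234] [-0.224369   -0.42352933  2.57295898  0.40565409  0.37117756  1.00309692]
[[ 0.789  0.011  0.615]
 [ 0.009 -1.     0.007]
 [ 0.615  0.    -0.789]]
0.73 [256.7, 129.9, 61.9, 129.3]
```

View pics/w4.png

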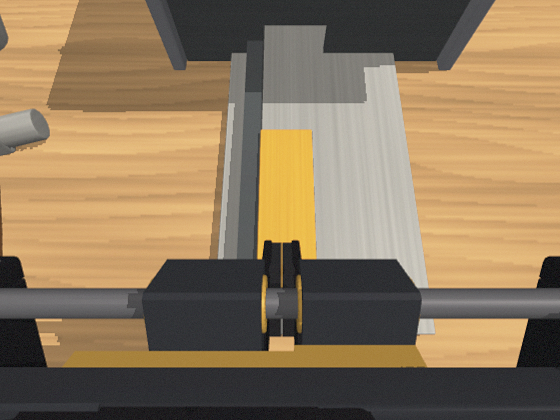

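The bar is flush along the fence (left edge at column 260) with the shut fingers behind it. Joint 3 is at its limit with this lean so close in, so I'll untilt, push the first part with the tool vertical, and lean later.

```bash
python3 -m jog '[[[0,0,0],[0,-9.5,0],0],[[0,0,0],[0,-9.5,0],0],[[0,0,0],[0,-9.5,0],0],[[0,0,0],[0,-9.5,0],0],[[-2,0.2,0],[0,0,0],0],[[-1.7,0,0],[0,0,0],0],[[0,0,0],[0,0,0],0]]'
python3 -c "
from h import *
o=r.observe();print(o['joints'],q2R(o['orientation']).round(3).tolist())"
```

```text
time_s: 17.9
ee_pos: [0.4452, 0.0176, 0.0728]
orientation: [0.001, 1.0, 0.005, -0.0]
wrist_force: [0.3, -0.9, -0.1]
grip_width: 0.007
grasp_force: 0.0
[-0.13625774 -0.04386023  2.11090325 -0.00220417  1.07430112  1.42642266] [[1.0, 0.009, -0.0], [0.009, -1.0, -0.002], [-0.0, 0.002, -1.0]]
```

```bash
python3 -m jog '[[[0,0,2.5],[0,0,0],0],[[0,0,2],[0,0,0],0],[[0,0,1],[0,0,0],0],[[0,0,0],[0,0,0],0],[[0.4,0,0],[0,0,0],0],[[0.4,0,0],[0,0,0],0],[[0.4,0,0],[0,0,0],0],[[0.4,0,0],[0,0,0],0],[[0.4,0,0],[0,0,0],0],[[0.4,0,0],[0,0,0],0],[[0.4,0,0],[0,0,0],0],[[0.4,0,0],[0,0,0],0],[[0.4,0,0],[0,0,0],0],[[0,0,0],[0,0,0],0]]'
```

```text
time_s: 19.65
ee_pos: [0.4823, 0.018, 0.0186]
orientation: [0.001, 1.0, 0.005, 0.001]
wrist_force: [-3.2, -0.3, 1.3]
grip_width: 0.0
grasp_force: 1.5
```

```bash
python3 -m jog '[[[0.4,0,0],[0,0,0],0],[[0.4,0,0],[0,0,0],0],[[0.4,0,0],[0,0,0],0],[[0.4,0,0],[0,0,0],0],[[0.4,0,0],[0,0,0],0],[[0.4,0,0],[0,0,0],0],[[0.4,0,0],[0,0,0],0],[[0.4,0,0],[0,0,0],0],[[0.4,0,0],[0,0,0],0],[[0.4,0,0],[0,0,0],0],[[0.4,0,0],[0,0,0],0],[[0.4,0,0],[0,0,0],0],[[0,0,0],[0,0,0],0]]'
```

```text
time_s: 21.28
ee_pos: [0.5319, 0.0183, 0.0195]
orientation: [0.001, 1.0, 0.005, 0.003]
wrist_force: [-0.7, 0.3, 0.1]
grip_width: 0.01
grasp_force: 0.5
```

```bash
python3 -m jog '[[[-1.0,0,-0.5],[0,0,0],0],[[-0.5,0,-0.5],[0,0,0],0],[[0,0,0],[0,9.5,0],0],[[0,0,0],[0,9.5,0],0],[[0,0,0],[0,9.5,0],0],[[0,0,0],[0,9.5,0],0],[[0,0,0],[0,0,0],0],[[0,0,0],[0,0,0],0]]'
python3 - <<'E'
from wr import *
o,p=wrist("w5"); print(o['joints'],q2R(o['orientation']).round(3).tolist())
for d in r.cut_out(p,"bar"): print(d["conf"],d["rect"])
E
```

```text
time_s: 22.28
ee_pos: [0.5195, 0.0256, 0.0313]
orientation: [-0.012, 0.956, 0.01, 0.293]
wrist_force: [-0.2, 0.1, -0.3]
grip_width: 0.002
grasp_force: 0.0
[-0.19463967 -0.13418861  2.43354793  0.49023201  0.29531571  0.92380832] [[0.829, 0.027, 0.559], [0.012, -0.999, 0.029], [0.56, -0.017, -0.829]]
0.78 [260.4, 42.1, 75.3, 181.5]
```

View pics/w5.png

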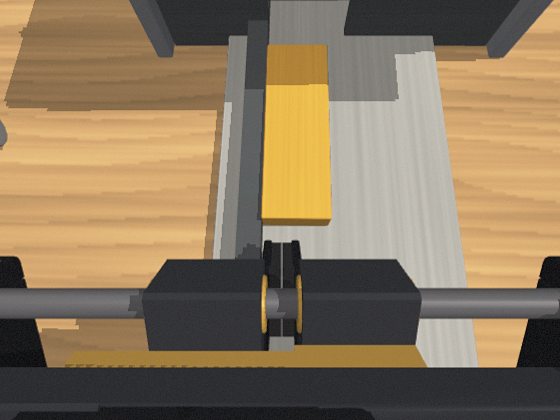

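The bar is flush with the fence (left edge ~ (262..270, 44..220)), and the tool is leaned about 34° behind it. I'll centre the tool laterally, lower it, then push.

```bash
python3 -m jog '[[[-0.2,0.3,0.3],[0,0,0],0],[[-0.2,0.3,0.3],[0,0,0],0],[[-0.2,0.2,0.3],[0,0,0],0],[[-0.1,0,0.2],[0,0,0],0],[[0,0,0],[0,0,0],0]]'
python3 -c "
from h import *
o=r.observe();print(o['joints'],q2R(o['orientation']).round(3).tolist())"
```

```text
time_s: 23.0
ee_pos: [0.5188, 0.0184, 0.0166]
orientation: [-0.013, 0.956, 0.01, 0.292]
wrist_force: [-0.6, 0.7, -0.1]
grip_width: 0.005
grasp_force: 0.0
[-0.21807382 -0.08999934  2.43462662  0.60622453  0.26729845  0.78664907] [[0.829, 0.027, 0.558], [0.012, -0.999, 0.031], [0.558, -0.019, -0.829]]
```

```bash
python3 -m jog '[[[0.08,0,-0.12],[0,0,0],0],[[0.33,0.01,0.22],[0,0,0],0],[[0.33,0.01,0.22],[0,0,0],0],[[0.33,0.01,0.22],[0,0,0],0],[[0.33,0.01,0.22],[0,0,0],0],[[0.33,0.01,0.22],[0,0,0],0],[[0.33,0.01,0.22],[0,0,0],0],[[0.33,0.01,0.22],[0,0,0],0],[[0.33,0.01,0.22],[0,0,0],0],[[0.33,0.01,0.22],[0,0,0],0],[[0,0,0],[0,0,0],0]]'
python3 -c "
from h import *
o=r.observe();print(o['joints'],q2R(o['orientation']).round(3).tolist())"
```

```text
time_s: 24.38
ee_pos: [0.5544, 0.0185, 0.0181]
orientation: [-0.013, 0.956, 0.01, 0.292]
wrist_force: [-2.6, 0.4, 0.7]
grip_width: 0.006
grasp_force: 0.8
[-1.96113445e-01 -7.23826535e-04  2.34571254e+00  5.74098730e-01
  2.58377369e-01  8.35652715e-01] [[0.829, 0.027, 0.558], [0.012, -0.999, 0.031], [0.558, -0.019, -0.829]]
```

```bash
python3 -m jog '[[[0.33,0.01,0.22],[0,0,0],0],[[0.33,0.01,0.22],[0,0,0],0],[[0.33,0.01,0.22],[0,0,0],0],[[0.33,0.01,0.22],[0,0,0],0],[[0.33,0.01,0.22],[0,0,0],0],[[0.33,0.01,0.22],[0,0,0],0],[[0.33,0.01,0.22],[0,0,0],0],[[0.33,0.01,0.22],[0,0,0],0],[[0.33,0.01,0.22],[0,0,0],0],[[0.33,0.01,0.22],[0,0,0],0],[[0.25,0,0.17],[0,0,0],0],[[0,0,0],[0,0,0],0]]'
python3 -c "
from h import *
o=r.observe();print(o['joints'],q2R(o['orientation']).round(3).tolist())"
```

```text
time_s: 25.88
ee_pos: [0.5976, 0.0184, 0.0188]
orientation: [-0.013, 0.956, 0.01, 0.292]
wrist_force: [-1.3, -0.0, -1.4]
grip_width: 0.006
grasp_force: 0.7
[-0.17487477  0.09890877  2.23917279  0.52718547  0.25505888  0.89961532] [[0.829, 0.027, 0.559], [0.012, -0.999, 0.03], [0.559, -0.018, -0.829]]
```

```bash
python3 -m jog '[[[0.16,0,0.12],[0,0,0],0],[[0.16,0,0.12],[0,0,0],0],[[0.16,0,0.12],[0,0,0],0],[[0.16,0,0.12],[0,0,0],0],[[0.16,0,0.12],[0,0,0],0],[[0.16,0,0.12],[0,0,0],0],[[0,0,0],[0,0,0],0]]'
```

```text
time_s: 26.75
ee_pos: [0.6096, 0.0187, 0.0183]
orientation: [-0.013, 0.956, 0.01, 0.292]
wrist_force: [-2.9, -0.0, 1.2]
grip_width: 0.003
grasp_force: 1.3
```

```bash
python3 -m jog '[[[0.08,0,0.06],[0,0,0],0],[[0.08,0,0.06],[0,0,0],0],[[0.08,0,0.06],[0,0,0],0],[[0.08,0,0.06],[0,0,0],0],[[0,0,0],[0,0,0],0]]'
```

```text
time_s: 27.38
ee_pos: [0.6134, 0.0189, 0.0181]
orientation: [-0.013, 0.956, 0.01, 0.292]
wrist_force: [-4.2, 0.4, 2.9]
grip_width: 0.004
grasp_force: 2.2
```

```bash
python3 -m jog '[[[0.08,0,0.06],[0,0,0],0],[[0.08,0,0.06],[0,0,0],0],[[0.08,0,0.06],[0,0,0],0],[[0,0,0],[0,0,0],0]]'
```

```text
time_s: 27.88
ee_pos: [0.6163, 0.019, 0.0178]
orientation: [-0.013, 0.956, 0.01, 0.292]
wrist_force: [-4.8, 0.2, 3.2]
grip_width: 0.006
grasp_force: 2.2
```

```bash
python3 -m jog '[[[0.08,0,0.054],[0,0,0],0],[[0.08,0,0.054],[0,0,0],0],[[0.08,0,0.054],[0,0,0],0],[[0,0,0],[0,0,0],0]]'
```

```text
time_s: 28.38
ee_pos: [0.6191, 0.0191, 0.0177]
orientation: [-0.013, 0.956, 0.01, 0.292]
wrist_force: [-4.9, 0.8, 3.2]
grip_width: 0.004
grasp_force: 2.2
```

```bash
python3 -m jog '[[[0.08,0,0.054],[0,0,0],0],[[0.08,0,0.054],[0,0,0],0],[[0,0,0],[0,0,0],0]]'
```

```text
time_s: 28.75
ee_pos: [0.6209, 0.0192, 0.0176]
orientation: [-0.013, 0.956, 0.01, 0.292]
wrist_force: [-3.5, -0.4, 3.1]
grip_width: 0.009
grasp_force: 2.2
```

```bash
python3 -m jog '[[[0.08,0,0.054],[0,0,0],0],[[0.08,0,0.054],[0,0,0],0],[[0,0,0],[0,0,0],0]]'
```

```text
time_s: 29.12
ee_pos: [0.6229, 0.0192, 0.0176]
orientation: [-0.013, 0.956, 0.01, 0.292]
wrist_force: [-4.1, 0.0, 3.4]
grip_width: 0.011
grasp_force: 2.2
```

```bash
python3 -m jog '[[[0.08,0,0.054],[0,0,0],0],[[0.08,0,0.054],[0,0,0],0],[[0,0,0],[0,0,0],0]]'
```

```text
time_s: 29.5
ee_pos: [0.6247, 0.0193, 0.0175]
orientation: [-0.013, 0.956, 0.01, 0.292]
wrist_force: [-5.9, -0.3, 3.2]
grip_width: 0.002
grasp_force: 2.2
```

```bash
python3 -m jog '[[[0.08,0,0.054],[0,0,0],0],[[0.08,0,0.054],[0,0,0],0],[[0,0,0],[0,0,0],0]]'
```

```text
time_s: 29.88
ee_pos: [0.6266, 0.0193, 0.0175]
orientation: [-0.013, 0.956, 0.01, 0.292]
wrist_force: [-5.1, -0.8, 2.9]
grip_width: 0.007
grasp_force: 2.4
```

```bash
python3 -m jog '[[[0.08,0,0.054],[0,0,0],0],[[0.08,0,0.054],[0,0,0],0],[[0,0,0],[0,0,0],0]]'
```

```text
time_s: 30.25
ee_pos: [0.6285, 0.0194, 0.0175]
orientation: [-0.013, 0.956, 0.01, 0.292]
wrist_force: [-4.5, 0.8, 4.2]
grip_width: 0.005
grasp_force: 2.5
```

```bash
python3 -m jog '[[[0.08,0,0.054],[0,0,0],0],[[0.08,0,0.054],[0,0,0],0],[[0,0,0],[0,0,0],0]]'
```

```text
time_s: 30.62
ee_pos: [0.6304, 0.0195, 0.0175]
orientation: [-0.013, 0.956, 0.01, 0.292]
wrist_force: [-5.1, 0.6, 3.8]
grip_width: 0.007
grasp_force: 2.7
```

```bash
python3 -m jog '[[[0.08,0,0.054],[0,0,0],0],[[0.08,0,0.054],[0,0,0],0],[[0,0,0],[0,0,0],0]]'
```

```text
time_s: 31.0
ee_pos: [0.6321, 0.0195, 0.0174]
orientation: [-0.013, 0.956, 0.01, 0.292]
wrist_force: [-8.2, -0.4, 6.9]
grip_width: 0.005
grasp_force: 4.5
```

```bash
python3 -m jog '[[[0.08,0,0.054],[0,0,0],0],[[0.08,0,0.054],[0,0,0],0],[[0,0,0],[0,0,0],0]]'
```

```text
time_s: 31.38
ee_pos: [0.6327, 0.0197, 0.0171]
orientation: [-0.013, 0.957, 0.01, 0.291]
wrist_force: [-24.9, -2.8, 20.2]
grip_width: 0.003
grasp_force: 12.4
```

The force rose to 25 N with the tip halted at x ≈ 0.6325. That puts the bar's rear about 6 mm under the lip, inside the stated range, and a slight spring rise was felt over the 8 mm before it, so the bar is solid on the stop. Backing off gently and checking.

```bash
python3 -m jog '[[[-0.16,0,-0.11],[0,0,0],0],[[-0.16,0,-0.11],[0,0,0],0],[[-0.25,0,-0.17],[0,0,0],0],[[-0.8,0,-0.54],[0,0,0],0],[[-1.6,0,-1.1],[0,0,0],0],[[-1.6,0,-1.1],[0,0,0],0],[[0,0,0],[0,0,0],0],[[0,0,0],[0,0,0],0]]'
python3 - <<'E'
from wr import *
o,p=wrist("w6")
for d in r.cut_out(p,"bar"): print(d["conf"],d["rect"])
cv2.imwrite("pics/c6.png",cv2.resize(p["img"][0:260,150:420,::-1],None,fx=2.2,fy=2.2,interpolation=2))
E
```

```text
time_s: 32.38
ee_pos: [0.5799, 0.0177, 0.0186]
orientation: [-0.012, 0.956, 0.01, 0.293]
wrist_force: [0.1, 0.6, 0.6]
grip_width: 0.005
grasp_force: 0.0
```

View pics/c6.png

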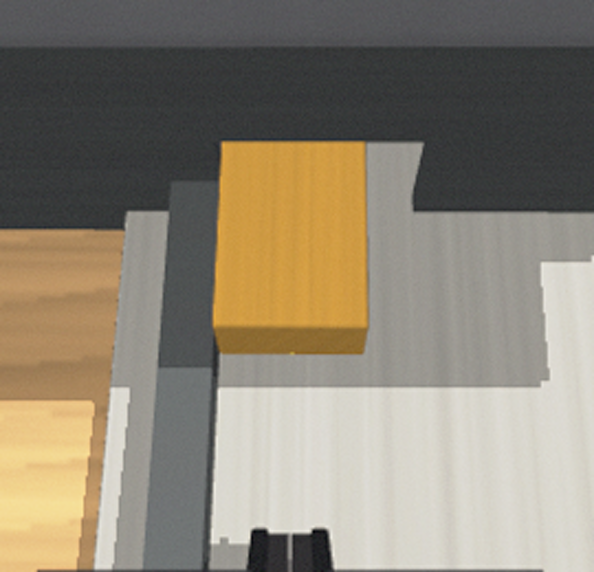

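The picture shows the bar through the throat slot, its left edge (crop (222,142)-(215,327)) right along the fence. I'll check yaw, gap and rear position numerically.

Run:
```python
from h import *
p=dict(np.load("pics/w6.npz"))
f=lambda x,y:(150+x/2.2-.3,y/2.2-.3)
for n,q,z in[("TL",(221,142),.028),("TLr",(214,327),.028),("TRf",(366,142),.028),("TRr",(369,327),.028),("BLr",(215,353),.01),("BRr",(366,353),.01),("fence1",(217,385),.01),("fence2",(209,565),.01)]:
    print(n,ray(p,f(*q),z)[:2].round(4))
g=cv2.GaussianBlur(p["img"].astype(np.float32),(3,3),0); s=g[:,:,0]-g[:,:,2]
L=[];Rr=[]
for v in range(68,146,3):
    d=np.gradient(s[v]); a=235+d[235:265].argmax(); b=305+(-d[305:330]).argmax(); L.append(ray(p,(a,v),.028)[:2]);Rr.append(ray(p,(b,v),.028)[:2])
for e in(L,Rr): e=np.array(e);k=np.polyfit(e[:,0],e[:,1],1);print(k[0].round(4),np.polyval(k,.65).round(4))
```

```text
TL [0.6969 0.0404]
TLr [0.6405 0.0391]
TRf [6.974e-01 2.000e-04]
TRr [ 6.412e-01 -4.000e-04]
BLr [0.6413 0.041 ]
BRr [ 0.6421 -0.0011]
fence1 [0.6317 0.0399]
fence2 [0.5824 0.0392]
0.008 0.0399
0.0057 0.0002
```

```bash
python3 -c "
from plant import r
print(r.job_done())"
```

```text
the job is handed in; nothing more can be done
None
```

I handed the job in with the middle-sized bar lying flat, flush with the fence to within about 0.3 mm. It came up solid on the stop at about 25 N with its rear end about 6 mm under the lip; the gripper is withdrawn and the hammer and plugs were never touched.

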